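# Register an electrotype seal in the fence corner

## Robot

A 6-joint arm with a two-finger parallel gripper is mounted at the origin on the work surface. World frame = base frame: x ahead of the robot, y to its left, z up, the work surface at z = 0. Lengths are in m, angles in rad, forces in N, time in s.
With the tool pointing down it reaches from about 0.375 to 0.9 m from the base axis. Payload 3.1 kg.
Tool frame: the origin (TCP) lies on the centre line of the jaws, within the pads' length; the fingertips stand 14 mm ahead of it and the grasp point (between the pads) lies 5 mm behind it; z points along the fingers, y is the line along which they close (so a half turn about z gives the same grasp; the last joint's range is limited). The gripper opens to 87 mm and grips with 3 to 60 N. Pads are 19 mm wide; open, the fingers measure 117 mm over their backs; the gripper's body (75 mm by 190 mm) begins 51 mm behind the grasp point.
Start: joints at [-1.373, 0.527, 1.433, -0, 1.181, -0.178], TCP at [0.23, -0.581, 0.237] pointing down, gripper open.
Joint ranges: [-3.08, 3.08], [-0.75, 2.2], [0.22, 2.44], [-1.43, 4.57], [0, 2.65], [-2.85, 2.85]. Speed limits (rad/s): [2.79, 2.79, 3.14, 3.14, 3.14, 3.14].

## Interface

Orientations are given as a unit quaternion [w, x, y, z].
In Python, from station import * gives the robot as it stands.
- The arm moves only by the tool drive_tool, never from a script. Its argument "deltas" is a list of rows, each a list of 4 numbers: the shift along the tool's x, y, z in mm, then the turn about the tool's z in rad. A call has exactly 8 rows; each row is the pose to reach, as a shift and turn from the pose commanded when the call began, along the tool's axes at that moment; what a row does not reach only later rows make up. A row lasts 1/10 s, in which the tool goes at most 50 mm and 8.59 degrees, less where a joint would pass 70% of its speed; a pose out of reach is approached as far as the arm can. A call with a gripper value outside its range is refused whole. "claw" is the finger opening in mm, from 0 to 87, set as the call begins (left out, the last holds). The fingers move at their own pace and stop on an object; "force" is the grip in N (left out, the last holds). Time passes only in rows, so rows that repeat a pose let the fingers close, or fill a call up. It gives the time, the measured TCP pose, the force, the opening and the grip force at its end, in the units of the state.
- state(): the state, without advancing time (a new reading comes with each control period).
- snapshot(name): name is "scene" or "top" or "wrist"; returns a dict with "frame" (480x640x3 uint8, red, green, blue), "z_map" (480x640 float32, m along the optical axis (not along the pixel's ray), 0 where there is no reading), "fx", "fy", "cx", "cy" (pixels), "rvec" (rotation vector, rad) and "tvec" (3), from world to camera coordinates, as OpenCV has them. Camera axes: x right, y down, z forward; pixel columns grow to the right and rows downward; lengths in m; the calibration is good to about 2 mm. A picture is of the moment at which its call begins.
- finish_job(): hands the job in; it is judged then, once.
Trained networks look in a picture, given as the dict that the camera call returned (one of the last four; its "shot" number tells which), for a name from the list of things; names that differ only in an ending like _2 or _b are one class to them, and where a whole thing is asked for, a point or a joint stands for the part that bears it (a point fixed in the world has none). Each returns a list of dicts, best first, with "p" (0 to 1); they miss things now and then, are a little off and sometimes report something else, mostly with a low value. They report only what shows in the picture. A call takes as long as a camera call. They do not tell look-alikes from the thing itself.
- recognise(picture, thing): "rect" ([left, top, right, bottom] in pixels, round what is visible of it).
The state is a dict: "time": time; "joint_positions": joint angles; "joint_velocities": joint speeds; "tau": joint torques, N m; "tool_pos": TCP position; "tool_rot": TCP orientation; "wrist_force": force on the tool from outside, world axes, zero at the start; "wrist_torque": the same for the moment, N m; "finger_gap": finger opening in m; "finger_force": force on a finger pad.
Only numpy, scipy, OpenCV 4.12 (cv2) and the standard library are available. Lean on these libraries where they do the work, as an engineer would, in place of code of your own. Each camera call takes 0.05 s, during which the arm holds its last target. There are 200 camera calls.

## Task

Press down the ledge of the crate's snap toggle so that it swings free, lift the hinged lid fully upright so it stays open, and take out the bronze seal by its upright fin. Set the seal flat on the aluminium registration plate and push it into the corner so that it lies flush against both fences at once. Finish while still gripping the seal and pressing it against both fences: do not let go. Leave the crucible, the bar clamp and the cast stand where they are.

Things in the scene. Friction and masses are not known exactly. Their poses are not given: they have to be found in the camera images.
- crate: Grey polypropylene crate, fixed to the shelf: 150 (x) x 200 (y) x 70 mm high, walls and floor 5 mm thick, inner floor 5 mm above the shelf. Origin: centre of its underside; z up; the toggle is in the middle of its -x face, the lid's hinge along its +x rim. It may stand on either side of the shelf, its -x face roughly towards the robot.
- latch (a joint): Angle of the grey snap toggle, a lever on the middle of the crate's -x face, hinged about crate y 40 mm above the shelf, 2 mm in front of that face. 0 = shut (lever upright, its hook over the lid's lip: the lid cannot open); grows to its stop at 1.2 rad as its top swings away from the crate and down. Clear of the lid above 0.3; swing it to about 1. Light friction (0.06 N m), stays where left.
- latch_ledge (a point): Point on top of the toggle's forward ledge (a tab 36 mm long along crate x, 36 mm wide, 5 mm thick), 8 mm from its tip, 45 mm in front of the toggle's hinge and, when shut, 47 mm above the hinge (87 mm above the shelf) and 47 mm in front of the crate face. Pressing here straight down by 33 to 38 mm swings the toggle to about 1 rad. Moves with the toggle.
- lid (a joint): Angle of the crate's lid (152 x 204 x 8 mm, 180 g): 0 = shut, about 1.57 = upright, 1.75 = stop. Opens upward about the hinge on the crate's +x rim. Stiff hinge (0.25 N m friction): stays where it is left.
- lid_handle (a point): Centre of the lid's grip: a short horizontal drum along crate y, 18 mm diameter, 22 mm wide over its flat ends, on a stem; 34 mm above the lid's underside (26 mm above its top), 115 mm from the hinge, 35 mm behind the crate's -x face. Pinched on its two flat ends (fingers closing along crate y), it can turn between the fingers as the lid swings. Moves with the lid.
- lid_hinge (a point): Middle of the lid's hinge line, which runs along crate y at the +x rim, 70 mm above the shelf.
- seal: Pale bronze electrotype seal (about 350 g), loose on the crate's inner floor: square base 52 x 52 x 18 mm with an upright fin in the middle of it, 32 mm long along the seal's x, 12 mm thick along its y, from 18 to 54 mm above the underside. Origin: centre of the underside; z up. Slides stiffly (friction about 1 against bed and fences): push towards each fence with about 15 N.
- plate: Aluminium registration plate fixed to the shelf: 140 x 140 x 10 mm, with two fences 12 mm wide standing 14 mm above its bed along its +x and +y edges. The bed is 10 mm above the shelf. Origin: centre of the underside; z up. It may stand on either side of the shelf and be turned.
- end_fence: The fence along the plate's +x edge; its inner face looks to plate -x and lies at plate x = 58 mm. Origin: under the middle of the fence; axes as the plate's.
- side_fence: The fence along the plate's +y edge; its inner face looks to plate -y and lies at plate y = 58 mm. Origin: under the middle of the fence; axes as the plate's.
- corner (a point): Inner corner where the two fence faces meet the bed: plate (58, 58, 10) mm; axes as the plate's. Any side of the seal's square base may go against either fence; its centre then lies 26 mm from each fence face.
- crucible: White ceramic crucible, loose bystander, 48 mm diameter, 42 mm high, origin under its centre.
- clamp: Aluminium bar clamp lying flat, loose bystander, 190 mm long (x) by about 60 mm, 18 mm high; origin under the middle of its bar.
- stand: Clear acrylic cast stand, loose bystander, 70 x 90 x 80 mm high, origin under its centre.
There are look-alikes about, which are no part of the job. Leave any green or turquoise look-alike of the plate alone.

How it is judged:
On the way, in this order (a step that is already met when the one before it is completed fails the run):
1. the toggle is swung free while the lid is still shut (value of joint latch above 0.5 rad and value of joint lid below 0.1 rad), for 0.1 s.
2. the lid is opened upright (value of joint lid above 1.3 rad), for 0.2 s.
3. the seal is lifted clear of the crate (z of seal in the frame of crate above 0.06 m and contact force between the fingers and seal above 0.5 N), for 0.1 s.
At the end, for the whole second after the job is handed in: Toggle above 0.35 rad, lid above 1.2 rad; seal flat on the bed (within 3 mm, tilt under 0.06 rad), square to the fences within 0.05 rad, its centre 22 to 30 mm from both fence faces, still gripped (over 1 N), pressing each fence with over 1 N, at rest (value of joint latch above 0.35 rad and value of joint lid above 1.2 rad and contact force between seal and end_fence above 1 N and contact force between seal and side_fence above 1 N and contact force between the fingers and seal above 1 N and x of seal in the frame of corner between -0.03 and -0.022 m and y of seal in the frame of corner between -0.03 and -0.022 m and z of seal in the frame of corner below 0.003 m and angle between seal's own z axis and vertical below 0.06 rad and (angle between the x axis of seal and the x axis of plate, either way round below 0.05 rad or angle between the x axis of seal and the y axis of plate, either way round below 0.05 rad) and linear speed of seal below 0.02 m/s); the arm keeps its last pose, push and grip.
It fails at once if the crucible, the clamp or the cast stand is moved by more than 30 mm (distance of any of crucible, clamp, stand from where it was at the start of the episode above 0.03 m).
It also fails if it takes over 72 s, if anything falls off the work surface, if the arm or the gripper's body presses on something with over 40 N, if the wrist force passes 120 N, or if a joint passes its speed limit or range.

## Working session

There is one attempt and no reset: what is moved stays moved. The work goes in short steps, Python scripts to look and compute and a tool call to move; the robot and the scene stay as the last step left them, time stands still between calls to the robot, and variables do not carry over. Pictures are saved under pics/ and viewed, at most 10 in all, crops included, and the job is handed in when it is done.

Besides the shell and the picture viewer there is one more tool, called after ">>>" as name(argument=value, ...) on one line, values as JSON. drive_tool: Moves the arm, as the interface text tells. Its arguments: {"type":"object","properties":{"deltas":{"type":"array","items":{"type":"array","items":{"type":"number"}}},"claw":{"type":"number"},"force":{"type":"number"}},"required":["deltas"]}

```bash
mkdir -p pics
cat > h.py <<'E'
from station import *
import numpy as np, cv2
from scipy.spatial.transform import Rotation as R
def cloud(s):
    z=s["z_map"]; v,u=np.mgrid[0:480,0:640]
    P=np.stack([(u-s["cx"])/s["fx"]*z,(v-s["cy"])/s["fy"]*z,z],-1)
    M=cv2.Rodrigues(np.array(s["rvec"],float))[0]
    W=(P-np.array(s["tvec"]).ravel())@M
    W[z==0]=np.nan
    return W
def save(s,n): cv2.imwrite(f"pics/{n}.png",s["frame"][...,::-1])
def toolR():
    q=state()["tool_rot"]; return R.from_quat([q[1],q[2],q[3],q[0]]).as_matrix()
E
python3 - <<'E'
from h import *
st=state(); print(st["tool_pos"],toolR().round(3).tolist(),st["time"])
a=snapshot("top"); b=snapshot("scene")
cv2.imwrite("pics/a.png",a["frame"][...,::-1]);save(b,"b")
for s,n in((a,"top"),(b,"scene")):
    W=cloud(s)
    np.save(n+".npy",W)
    for t in["crate","latch","latch_ledge","lid","lid_handle","plate","crucible","clamp","stand","seal"]:
        for d in recognise(s,t)[:3]:
            l,tp,r,bt=[int(x) for x in d["rect"]]
            w=W[(tp+bt)//2,(l+r)//2]
            print(n,t,round(d["p"],2),[l,tp,r,bt],w.round(3))
E
```

```text
[ 0.22984539 -0.58044623  0.23557221] [[0.93, 0.368, -0.0], [0.368, -0.93, 0.002], [0.0, -0.002, -1.0]] 0.0
top crate 0.69 [375, 197, 481, 301] [ 0.501 -0.194  0.083]
top latch 0.93 [424, 275, 442, 303] [ 0.419 -0.2    0.086]
top latch_ledge 0.73 [419, 277, 444, 300] [ 0.421 -0.196  0.086]
top lid 0.84 [375, 199, 480, 278] [ 0.524 -0.194  0.077]
top plate 0.84 [192, 304, 274, 384] [0.311 0.226 0.012]
top plate 0.72 [191, 202, 273, 282] [0.535 0.225 0.008]
top plate 0.7 [406, 325, 493, 392] [ 0.269 -0.241  0.008]
top crucible 0.86 [314, 274, 336, 295] [0.436 0.022 0.006]
top clamp 0.95 [311, 163, 341, 249] [0.609 0.014 0.004]
top stand 0.97 [301, 122, 339, 156] [0.761 0.023 0.009]
top stand 0.32 [199, 199, 255, 224] [0.603 0.233 0.02 ]
scene crate 0.59 [188, 239, 315, 356] [ 0.543 -0.207  0.081]
scene latch 0.56 [211, 241, 236, 265] [ 0.418 -0.203  0.087]
scene latch_ledge 0.6 [212, 244, 233, 270] [ 0.427 -0.21   0.089]
scene latch_ledge 0.34 [378, 310, 431, 353] [ 0.78  -0.001  0.073]
scene lid 0.66 [190, 240, 311, 345] [ 0.53  -0.202  0.078]
scene lid_handle 0.78 [192, 240, 309, 344] [ 0.53  -0.202  0.078]
scene plate 0.92 [314, 136, 390, 193] [0.313 0.232 0.012]
scene plate 0.89 [365, 184, 438, 250] [0.53  0.219 0.012]
scene plate 0.79 [147, 198, 221, 263] [ 0.248 -0.237  0.012]
scene crucible 0.58 [306, 218, 322, 236] [0.424 0.029 0.006]
scene clamp 0.64 [319, 250, 389, 316] [0.606 0.013 0.001]
scene stand 0.88 [378, 307, 434, 353] [0.777 0.01  0.058]
scene stand 0.5 [317, 247, 390, 317] [0.602 0.014 0.   ]
scene seal 0.26 [190, 242, 311, 342] [ 0.53  -0.202  0.078]
```

View pics/a.png

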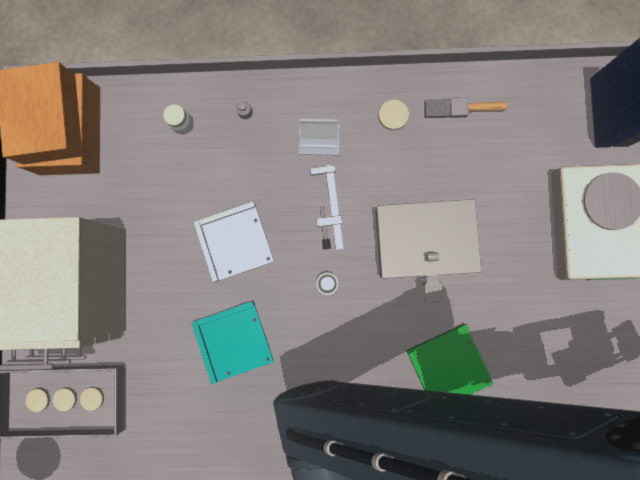

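View pics/b.png

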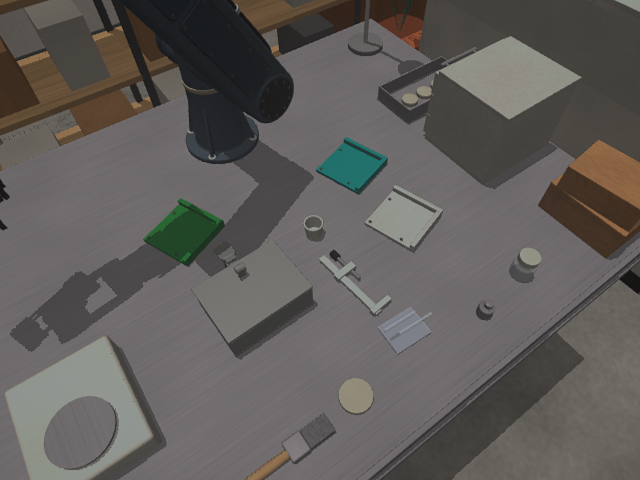

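The pictures show the crate with its toggle at top px (432,287) and the white plate at (234,242). The plate's fences run along its far and left edges. I'll fit both poses next.

Run:
```python
from h import *
W=np.load("top.npy"); im=cv2.imread("pics/a.png")
def rect(m,name):
    P=W[m][:,:2].astype(np.float32); (c,s,a)=cv2.minAreaRect(P); print(name,np.round(c,4),np.round(s,4),round(a,2),cv2.boxPoints((c,s,a)).round(3).tolist(),m.sum(), W[m][:,2].mean().round(4))
def roi(l,t,r,b):
    m=np.zeros((480,640),bool); m[t:b,l:r]=1; return m
z=W[...,2]
m=roi(365,190,490,285)&(abs(z-.078)<.006); m=cv2.morphologyEx(m.astype(np.uint8),cv2.MORPH_OPEN,np.ones((5,5)))>0
rect(m,"lid")
m=roi(400,235,460,275)&(z>.095); rect(m,"handle"); 
m=roi(410,268,460,310)&(z>.075)&(W[...,0]<.443); rect(m,"ledge")
m=roi(180,195,285,290)&(im.min(-1)>140); m=cv2.morphologyEx(m.astype(np.uint8),cv2.MORPH_CLOSE,np.ones((5,5)))>0; m=cv2.morphologyEx(m.astype(np.uint8),cv2.MORPH_OPEN,np.ones((3,3)))>0;rect(m,"plate")
m=roi(180,195,285,290)&(z>.0185)&(z<.035); rect(m,"fences")
m=roi(365,190,490,285)&(z>.06); rect(m,"all")
Ws=np.load("scene.npy"); zs=Ws[...,2]
def rs(l,t,r,b,lo,hi,n):
    m=roi(l,t,r,b)&(zs>lo)&(zs<hi); P=Ws[m][:,:2].astype(np.float32); c,s,a=cv2.minAreaRect(P); print(n,np.round(c,4),np.round(s,4),round(a,2),m.sum(),Ws[m][:,2].mean())
rs(180,235,320,350,.072,.084,"lid s"); rs(180,235,320,350,.097,.13,"handle s"); rs(360,180,445,250,.0185,.035,"fence s")
s=recognise
```

```text
lid [ 0.5231 -0.1965] [0.1543 0.205 ] 1.86 [[0.4429999887943268, -0.09700000286102295], [0.4490000009536743, -0.3009999990463257], [0.6039999723434448, -0.29600000381469727], [0.597000002861023, -0.09200000017881393]] 6984 0.0782
handle [ 0.4853 -0.1975] [0.0223 0.0165] 87.58 [[0.47699999809265137, -0.20800000429153442], [0.49300000071525574, -0.20900000631809235], [0.49399998784065247, -0.18700000643730164], [0.47699999809265137, -0.1860000044107437]] 105 0.1103
ledge [ 0.4185 -0.1992] [0.0477 0.0361] 1.85 [[0.39399999380111694, -0.18199999630451202], [0.39500001072883606, -0.21799999475479126], [0.4429999887943268, -0.2160000056028366], [0.44200000166893005, -0.18000000715255737]] 398 0.0869
plate [0.4436 0.1554] [0.     0.0106] 0.0 [[0.4440000057220459, 0.16099999845027924], [0.4440000057220459, 0.15000000596046448], [0.4440000057220459, 0.15000000596046448], [0.4440000057220459, 0.16099999845027924]] 9975 nan
fences [0.5358 0.2215] [0.1405 0.1407] 17.19 [[0.4480000138282776, 0.2680000066757202], [0.48899999260902405, 0.1340000033378601], [0.6240000128746033, 0.17499999701976776], [0.5820000171661377, 0.3089999854564667]] 703 0.0241
all [ 0.5142 -0.1968] [0.1721 0.205 ] 1.86 [[0.42500001192092896, -0.09700000286102295], [0.4309999942779541, -0.3019999861717224], [0.6039999723434448, -0.29600000381469727], [0.597000002861023, -0.09200000017881393]] 7358 0.0788
lid s [ 0.5042 -0.1939] [0.1912 0.2046] 2.08 6317 0.07862640229907769
handle s [ 0.4833 -0.1948] [0.0197 0.0221] 0.35 98 0.11002569020117256
fence s [0.4955 0.2124] [0.2198 0.142 ] 17.07 552 0.024021502839218355
```

```bash
cat >> h.py <<'E'
def go(x,y,z,yawdeg):
    st=state(); M=toolR(); d=M.T@(np.array([x,y,z])-st["tool_pos"])*1000
    yaw=np.degrees(np.arctan2(M[1,0],M[0,0])); t=(yaw-yawdeg+180)%360-180
    print("t",round(st["time"],2),"tcp",np.round(st["tool_pos"],4),"yaw",round(yaw,2),"zax",M[:,2].round(3),"-> d",d.round(1),"turn",round(np.radians(t),3),"F",np.round(st["wrist_force"],1),"gap",round(st["finger_gap"],4),"ff",np.round(st["finger_force"],1),"j",np.round(st["joint_positions"],2))
E
python3 -c "
from h import *
go(.403,-.1998,.125,1.86)"
```

```text
t 1.1 tcp [ 0.23   -0.5811  0.2366] yaw 21.59 zax [-0. -0. -1.] -> d [ 301.2 -290.9  111.5] turn 0.344 F [ 0.2 -0.1 -0.2] gap 0.0871 ff 0.0 j [-1.37  0.53  1.43 -0.    1.18 -0.18]
```

>>> drive_tool(deltas=[[30,-29,5,0.05],[68,-65,10,0.1],[105,-100,20,0.15],[140,-135,30,0.2],[175,-169,40,0.25],[210,-203,50,0.3],[245,-237,60,0.34],[275,-266,70,0.34]], claw=0)

```text
time: 1.9
tool_pos: [0.3885, -0.2309, 0.1666]
tool_rot: [0.0, 1.0, 0.018, 0.0]
wrist_force: [1.2, -0.2, -0.9]
finger_gap: 0.0315
finger_force: 0.0
```

```bash
python3 -c "
from h import *
go(.403,-.1998,.115,1.86)"
```

```text
t 1.9 tcp [ 0.3885 -0.2309  0.1666] yaw 2.05 zax [ 0.001 -0.001 -1.   ] -> d [ 15.5 -30.6  51.6] turn 0.003 F [ 1.2 -0.2 -0.9] gap 0.0315 ff 0.0 j [-0.78  0.41  1.93  0.    0.8   0.75]
```

>>> drive_tool(deltas=[[8,-15,20,0],[15,-30,40,0],[15,-30,52,0],[15,-30,64,0],[15,-30,72,0],[15,-30,80,0],[15,-30,85,0],[15,-30,88,0]])

```text
time: 2.7
tool_pos: [0.3911, -0.1978, 0.0782]
tool_rot: [-0.006, 1.0, 0.021, -0.011]
wrist_force: [-28.7, -7.8, 16.0]
finger_gap: 0.0003
finger_force: 14.8
```

>>> drive_tool(deltas=[[0,0,4,0],[0,0,8,0],[0,0,11,0],[0,0,14,0],[0,0,14,0],[0,0,14,0],[0,0,14,0],[0,0,14,0]])

```text
time: 3.5
tool_pos: [0.3867, -0.1963, 0.0632]
tool_rot: [-0.008, 1.0, 0.022, -0.015]
wrist_force: [-36.1, -14.0, 6.3]
finger_gap: 0.0004
finger_force: 16.9
```

```bash
python3 -c "
from h import *
go(.485,-.1972,.11,1.86)
s=snapshot('scene');save(s,'c')
b=snapshot('wrist');save(b,'w')
x=s['frame'][190:310,160:360];y=cv2.resize(x,(800,480));cv2.imwrite('pics/c2.png',y[...,::-1])"
```

```text
t 3.5 tcp [ 0.3867 -0.1963  0.0632] yaw 2.55 zax [-0.031  0.016 -0.999] -> d [ 96.7   4.4 -49.9] turn 0.012 F [-36.1 -14.    6.3] gap 0.0004 ff 16.9 j [-0.72  0.62  2.02 -0.02  0.54  0.82]
```

View pics/c2.png

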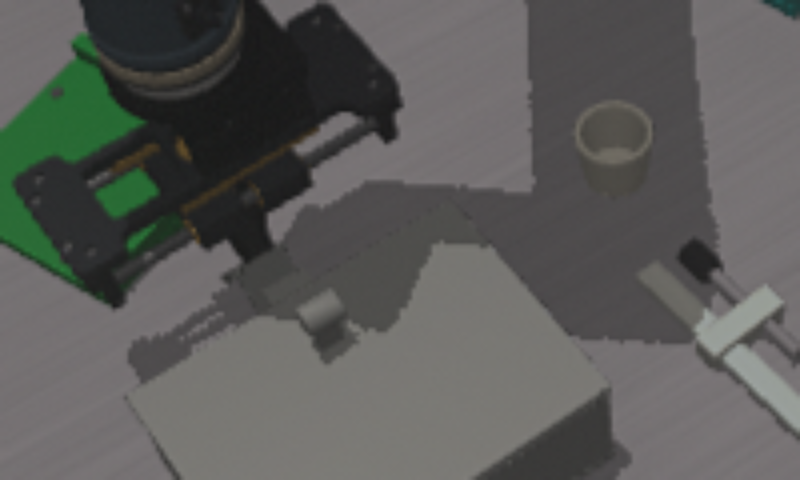

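The closed fingers are on the ledge at crop px (262,260), and the toggle is off the lid. I'll rise and check its angle.

>>> drive_tool(deltas=[[-3,0,-10,0],[-3,0,-25,0],[-3,0,-45,0],[-3,0,-65,0],[0,0,-85,0],[0,0,-100,0],[0,0,-110,0],[0,0,-110,0]], claw=50, force=20)

```text
time: 4.4
tool_pos: [0.4025, -0.2028, 0.1758]
tool_rot: [0.001, 1.0, 0.018, 0.001]
wrist_force: [0.5, -0.2, 0.1]
finger_gap: 0.0485
finger_force: 0.0
```

```bash
python3 -c "
from h import *
go(.4848,-.1972,.175,1.86)
s=snapshot('scene');W=cloud(s)
for d in recognise(s,'latch')[:2]: print(d)
P=W[(W[...,0]<.446)&(W[...,0]>.33)&(abs(W[...,1]+.2)<.022)&(W[...,2]>.008)&(W[...,2]<.12)]
print(len(P)); i=np.argsort(P[:,0]);print(P[i][::max(1,len(P)//25)].round(3).tolist())
H=W[(abs(W[...,0]-.485)<.03)&(abs(W[...,1]+.2)<.03)&(W[...,2]>.097)&(W[...,2]<.125)];print(len(H),H.mean(0),H.min(0),H.max(0))
"
```

```text
t 4.4 tcp [ 0.4025 -0.2028  0.1758] yaw 2.1 zax [ 0.003 -0.002 -1.   ] -> d [82.5 -2.6  1. ] turn 0.004 F [ 0.5 -0.2  0.1] gap 0.0485 ff 0.0 j [-0.72  0.39  1.92  0.    0.82  0.82]
{'rect': [214.5, 251.2, 231.5, 269.1], 'p': 0.58}
{'rect': [194.5, 241.5, 314.7, 357.6], 'p': 0.53}
225
[[0.377, -0.187, 0.036], [0.383, -0.2, 0.042], [0.388, -0.203, 0.047], [0.394, -0.203, 0.054], [0.399, -0.214, 0.059], [0.403, -0.188, 0.063], [0.406, -0.196, 0.067], [0.407, -0.192, 0.056], [0.408, -0.19, 0.056], [0.409, -0.191, 0.054], [0.41, -0.187, 0.072], [0.41, -0.202, 0.053], [0.411, -0.196, 0.069], [0.412, -0.201, 0.058], [0.412, -0.196, 0.05], [0.413, -0.207, 0.069], [0.414, -0.184, 0.049], [0.416, -0.21, 0.051], [0.417, -0.211, 0.05], [0.423, -0.21, 0.043], [0.436, -0.188, 0.077], [0.438, -0.209, 0.074], [0.439, -0.184, 0.082], [0.442, -0.208, 0.079], [0.444, -0.207, 0.079]]
99 [ 0.48638747 -0.19555902  0.11013031] [ 0.47377643 -0.20607722  0.09853245] [ 0.49292033 -0.18376384  0.11666874]
```

>>> drive_tool(deltas=[[40,-2,0,0.004],[83,-3,5,0.004],[83,-3,20,0.004],[83,-3,40,0.004],[83,-3,60,0.004],[83,-3,70,0.004],[83,-3,76,0.004],[83,-3,76,0.004]])

```text
time: 5.3
tool_pos: [0.484, -0.1958, 0.0976]
tool_rot: [-0.001, 1.0, 0.016, -0.001]
wrist_force: [-0.2, 0.1, 0.1]
finger_gap: 0.0501
finger_force: 0.0
```

>>> drive_tool(deltas=[[0,0,0,0],[0,0,0,0],[0,0,0,0],[0,0,0,0],[0,0,0,0],[0,0,0,0],[0,0,0,0],[0,0,0,0]], claw=10, force=25)

```text
time: 6.1
tool_pos: [0.4847, -0.1955, 0.099]
tool_rot: [-0.0, 1.0, 0.016, 0.0]
wrist_force: [0.3, 4.5, 5.5]
finger_gap: 0.0216
finger_force: 25.0
```

```bash
python3 -c "
from h import *
go(.485,-.197,.099,1.86)
for t in np.arange(.1,1.61,.1): print(round(t,1),round(-115*np.cos(t)+34*np.sin(t)+115),round(34-115*np.sin(t)-34*np.cos(t)))
"
```

```text
t 6.1 tcp [ 0.4847 -0.1955  0.099 ] yaw 1.86 zax [ 0.     0.001 -1.   ] -> d [ 0.3  1.5 -0. ] turn -0.0 F [0.3 4.5 5.5] gap 0.0216 ff 25.0 j [-0.6   0.6   1.81  0.    0.73  0.94]
0.1 4 -11
0.2 9 -22
0.3 15 -32
0.4 22 -42
0.5 30 -51
0.6 39 -59
0.7 49 -66
0.8 59 -72
0.9 70 -77
1.0 81 -81
1.1 93 -84
1.2 105 -86
1.3 117 -86
1.4 129 -85
1.5 141 -83
1.6 152 -80
```

Gripped. I'll swing the lid along its arc.

>>> drive_tool(deltas=[[2,0,-6,0],[4,0,-11,0],[9,0,-22,0],[15,0,-32,0],[22,0,-42,0],[30,0,-51,0],[39,0,-59,0],[49,0,-66,0]])

```text
time: 6.9
tool_pos: [0.5312, -0.1938, 0.1645]
tool_rot: [-0.001, 1.0, 0.017, -0.003]
wrist_force: [-4.5, 1.3, -1.1]
finger_gap: 0.0218
finger_force: 25.0
```

>>> drive_tool(deltas=[[10,0,-6,0],[21,0,-11,0],[32,0,-15,0],[44,0,-18,0],[56,0,-20,0],[68,0,-20,0],[80,0,-19,0],[90,0,-17,0]])

```text
time: 7.7
tool_pos: [0.6241, -0.1906, 0.183]
tool_rot: [-0.001, 1.0, 0.016, -0.0]
wrist_force: [-2.9, 3.9, 4.0]
finger_gap: 0.0217
finger_force: 25.0
```

>>> drive_tool(deltas=[[6,0,1,0],[13,0,3,0],[18,0,5,0],[18,0,5,0],[18,0,5,0],[18,0,5,0],[18,0,5,0],[18,0,5,0]])

```text
time: 8.5
tool_pos: [0.6431, -0.19, 0.1774]
tool_rot: [-0.0, 1.0, 0.016, 0.002]
wrist_force: [0.5, 5.3, 2.4]
finger_gap: 0.0213
finger_force: 25.0
```

```bash
python3 -c "
from h import *
go(.634,-.197,.179,1.86)
s=snapshot('top');save(s,'d');s=snapshot('scene');save(s,'e')"
```

```text
t 8.5 tcp [ 0.6431 -0.19    0.1774] yaw 1.87 zax [ 0.004  0.001 -1.   ] -> d [-9.3  6.7 -1.7] turn 0.0 F [0.5 5.3 2.4] gap 0.0213 ff 25.0 j [-0.45  0.65  1.37  0.    1.12  1.08]
```

View pics/d.png

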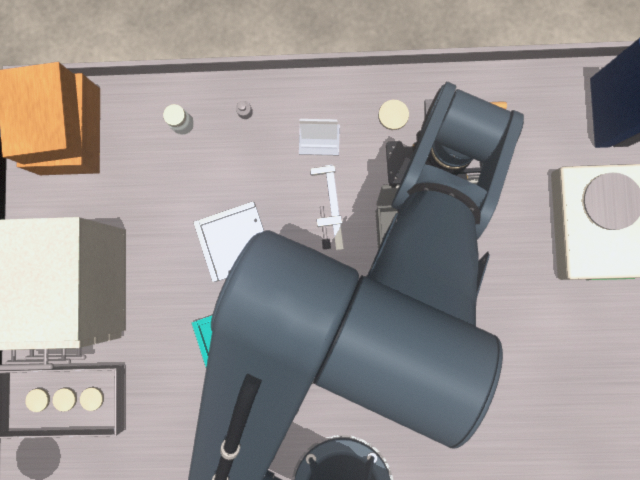

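The arm hides the crate at px (430,240). By kinematics the lid stands at about 1.65 rad. I'll release, rise, and look into the crate with the wrist camera.

>>> drive_tool(deltas=[[0,0,0,0],[0,0,0,0],[0,0,0,0],[0,0,-20,0],[0,0,-45,0],[0,0,-75,0],[0,0,-100,0],[0,0,-125,0]], claw=50)

```text
time: 9.4
tool_pos: [0.6416, -0.1917, 0.3028]
tool_rot: [0.001, 1.0, 0.016, 0.0]
wrist_force: [-0.6, -1.1, -0.6]
finger_gap: 0.0499
finger_force: 0.0
```

>>> drive_tool(deltas=[[-20,0,0,0],[-60,0,0,0],[-100,0,0,0],[-140,0,0,0],[-170,0,0,0],[-190,0,0,0],[-200,0,0,0],[-200,0,0,0]])

```text
time: 10.2
tool_pos: [0.4409, -0.1979, 0.3019]
tool_rot: [0.0, 1.0, 0.016, 0.0]
wrist_force: [0.7, -1.6, 0.3]
finger_gap: 0.05
finger_force: 0.0
```

```bash
python3 -c "
from h import *
go(.5,-.2,.2,1.86)
s=snapshot('wrist');save(s,'f');t=snapshot('top');sc=snapshot('scene')
for n,q in (('wrist',s),('top',t),('scene',sc)):
  W=cloud(q);np.save(n+'2.npy',W)
  for d in recognise(q,'seal')[:3]:
    l,a,r,b=[int(v) for v in d['rect']];print(n,d['p'],[l,a,r,b],W[(a+b)//2,(l+r)//2])
q=np.hstack([cv2.resize(s['frame'],(400,300)),cv2.resize(t['frame'][180:330,340:540],(400,300))])
cv2.imwrite('pics/g.png',q[...,::-1])
"
```

```text
t 10.2 tcp [ 0.4409 -0.1979  0.3019] yaw 1.8 zax [ 0.    -0.001 -1.   ] -> d [ 58.9   3.9 101.9] turn -0.001 F [ 0.7 -1.6  0.3] gap 0.05 ff 0.0 j [-0.65  0.25  1.69 -0.    1.19  0.89]
wrist 0.76 [328, 115, 377, 166] [ 0.51796649 -0.22286419  0.05915509]
```

View pics/g.png

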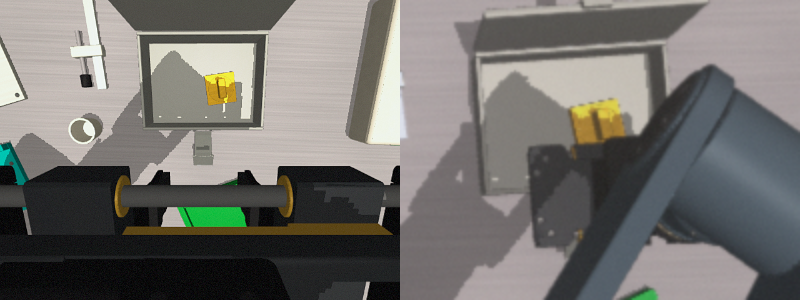

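The wrist view shows the lid open and the seal in the crate at wrist px (352,140), with its fin roughly along the crate's x.

Run:
```python
from h import *
W=np.load("wrist2.npy"); 
roi=np.zeros((480,640),bool); roi[105:178,318:390]=1
z=W[...,2]
for n,lo,hi in(("fin",.05,.066),("base",.017,.03)):
    m=roi&(z>lo)&(z<hi); m=cv2.morphologyEx(m.astype(np.uint8),cv2.MORPH_OPEN,np.ones((2,2)))>0
    P=W[m][:,:2].astype(np.float32); c,s,a=cv2.minAreaRect(P); print(n,np.round(c,4),np.round(s,4),round(a,1),m.sum(),z[m].mean(),P.mean(0))
t=np.load("top2.npy"); m=(t[...,2]>.05)&(t[...,2]<.064)&(t[...,0]>.47)&(t[...,0]<.57)&(t[...,1]<-.17)&(t[...,1]>-.27)
print("top",m.sum(),t[m].mean(0) if m.any() else 0)
L=W[(W[...,2]>.1)&(W[...,0]>.58)&(W[...,0]<.68)&(abs(W[...,1]+.19)<.1)]
for h in(.1,.13,.16,.19,.21):
    q=L[abs(L[:,2]-h)<.01]; print(h,len(q),q[:,0].mean() if len(q) else 0)
```

```text
fin [ 0.5157 -0.2288] [0.0329 0.0153] 10.8 387 nan [nan nan]
base [ 0.5156 -0.2289] [0.0534 0.0541] 10.8 1822 nan [nan nan]
top 95 [ 0.51772459 -0.22739555  0.05870883]
0.1 1027 0.6006309665290053
0.13 2635 0.6021250800105786
0.16 3631 0.6038837263018851
0.19 0 0
0.21 0 0
```

>>> drive_tool(deltas=[[20,10,0,-0.05],[45,20,0,-0.1],[74,33,20,-0.157],[74,33,60,-0.157],[74,33,100,-0.157],[74,33,140,-0.157],[74,33,160,-0.157],[74,33,160,-0.157]], claw=46)

```text
time: 11.3
tool_pos: [0.5151, -0.2265, 0.1379]
tool_rot: [-0.003, 0.995, 0.095, -0.003]
wrist_force: [-0.3, -0.2, 0.2]
finger_gap: 0.0461
finger_force: 0.0
```

```bash
python3 -c "
from h import *
go(.516,-.2285,.040,10.8)
s=snapshot('wrist');W=cloud(s)
for d in recognise(s,'seal')[:2]: print(d)
z=W[...,2];m=(z>.05)&(z<.066)&(abs(W[...,0]-.516)<.03)&(abs(W[...,1]+.229)<.03)
P=W[m][:,:2].astype(np.float32);print(m.sum(),cv2.minAreaRect(P) if m.any() else '')
"
```

```text
t 11.3 tcp [ 0.5151 -0.2265  0.1379] yaw 10.9 zax [-0.006  0.005 -1.   ] -> d [ 1.1  2.7 97.9] turn 0.002 F [-0.3 -0.2  0.2] gap 0.0461 ff 0.0 j [-0.61  0.58  1.67  0.    0.89  0.77]
{'rect': [294.8, 202.6, 363.2, 276.9], 'p': 0.68}
931 ((0.5173494815826416, -0.2263067364692688), (0.03199801221489906, 0.011698294430971146), 10.730108261108398)
```

>>> drive_tool(deltas=[[2,0,25,0],[2,0,50,0],[2,0,70,0],[2,0,85,0],[2,0,95,0],[2,0,100,0],[2,0,100,0],[2,0,100,0]])

```text
time: 12.2
tool_pos: [0.5193, -0.2281, 0.0425]
tool_rot: [0.001, 0.995, 0.095, 0.001]
wrist_force: [0.2, 0.1, -0.2]
finger_gap: 0.0459
finger_force: 0.0
```

>>> drive_tool(deltas=[[0,0,0,0],[0,0,0,0],[0,0,0,0],[0,0,0,0],[0,0,0,0],[0,0,0,0],[0,0,0,0],[0,0,0,0]], claw=4, force=45)

```text
time: 13.0
tool_pos: [0.5183, -0.2272, 0.0416]
tool_rot: [-0.0, 0.995, 0.095, -0.0]
wrist_force: [-0.8, 2.2, 2.3]
finger_gap: 0.012
finger_force: 45.0
```

```bash
python3 -c "
from h import *
go(.516,-.2285,.040,10.8)"
```

```text
t 13.0 tcp [ 0.5183 -0.2272  0.0416] yaw 10.88 zax [-0.001  0.001 -1.   ] -> d [-2.5  0.8  1.6] turn 0.001 F [-0.8  2.2  2.3] gap 0.012 ff 45.0 j [-0.61  0.74  1.72  0.    0.68  0.77]
```

>>> drive_tool(deltas=[[0,0,-10,0],[0,0,-25,0],[0,0,-45,0],[0,0,-70,0],[0,0,-95,0],[0,0,-120,0],[0,0,-140,0],[0,0,-150,0]])

```text
time: 13.8
tool_pos: [0.5192, -0.2282, 0.1936]
tool_rot: [0.001, 0.995, 0.095, 0.001]
wrist_force: [-0.2, -0.5, -2.5]
finger_gap: 0.0112
finger_force: 45.0
```

```bash
python3 -c "
from h import *
go(.549,.2465,.19,17.1)
go(.518,.05,.19,10.8)
s=snapshot('wrist');print([(d['p'],d['rect']) for d in recognise(s,'seal')[:1]])"
```

```text
t 13.8 tcp [ 0.5192 -0.2282  0.1936] yaw 10.88 zax [ 0.003 -0.002 -1.   ] -> d [ 118.8 -460.6    2.7] turn -0.109 F [-0.2 -0.5 -2.5] gap 0.0112 ff 45.0 j [-0.61  0.5   1.63 -0.    1.01  0.77]
t 13.8 tcp [ 0.5192 -0.2282  0.1936] yaw 10.88 zax [ 0.003 -0.002 -1.   ] -> d [  51.3 -273.5    3. ] turn 0.001 F [-0.2 -0.5 -2.5] gap 0.0112 ff 45.0 j [-0.61  0.5   1.63 -0.    1.01  0.77]
[(0.93, [272.3, 234.0, 382.0, 364.9])]
```

>>> drive_tool(deltas=[[4,-20,0,0],[10,-55,0,0],[18,-95,0,0],[25,-135,0,0],[33,-175,0,0],[41,-215,0,-0.03],[52,-255,0,-0.06],[65,-295,0,-0.11]])

```text
time: 14.7
tool_pos: [0.5253, 0.0759, 0.1901]
tool_rot: [-0.0, 0.989, 0.15, -0.002]
wrist_force: [0.8, -0.2, -3.2]
finger_gap: 0.0118
finger_force: 45.0
```

```bash
python3 -c "
from h import *
go(.549,.2465,.19,17.1)"
```

```text
t 14.7 tcp [0.5253 0.0759 0.1901] yaw 17.26 zax [-0.003  0.    -1.   ] -> d [  73.2 -155.9   -0. ] turn 0.003 F [ 0.8 -0.2 -3.2] gap 0.0118 ff 45.0 j [-0.07  0.47  1.71 -0.    0.96  1.2 ]
```

>>> drive_tool(deltas=[[12,-25,0,0.003],[26,-55,0,0.003],[40,-85,0,0.003],[54,-115,0,0.003],[66,-140,0,0.003],[73,-154,0,0.003],[73,-154,25,0.003],[73,-154,50,0.003]])

```text
time: 15.5
tool_pos: [0.5511, 0.2433, 0.1407]
tool_rot: [0.0, 0.989, 0.148, 0.0]
wrist_force: [-0.4, -0.3, -3.7]
finger_gap: 0.0114
finger_force: 45.0
```

```bash
python3 -c "
from h import *
go(.549,.2465,.047,17.1)
s=snapshot('wrist');save(s,'h');t=snapshot('scene')
W=cloud(s);z=W[...,2];im=s['frame']
c=np.array([.5741,.294]);m=(z>.019)&(z<.03)&(W[...,0]>.42)&(W[...,0]<.66)&(W[...,1]>.1)&(W[...,1]<.36)
P=W[m][:,:2].astype(np.float32);print(m.sum(),cv2.minAreaRect(P))
W=cloud(t);z=W[...,2];m=(z>.019)&(z<.03)&(W[...,0]>.42)&(W[...,0]<.66)&(W[...,1]>.1)&(W[...,1]<.36);print(m.sum(),cv2.minAreaRect(W[m][:,:2].astype(np.float32)))
"
```

```text
t 15.5 tcp [0.5511 0.2433 0.1407] yaw 17.08 zax [ 0.001 -0.    -1.   ] -> d [-1.1 -3.7 93.7] turn -0.0 F [-0.4 -0.3 -3.7] gap 0.0114 ff 45.0 j [ 0.23  0.62  1.58 -0.    0.95  1.5 ]
4631 ((0.5695212483406067, 0.23408646881580353), (0.06575165688991547, 0.14003726840019226), 17.475576400756836)
384 ((0.5351660847663879, 0.2236107736825943), (0.1384659856557846, 0.14402860403060913), 18.613971710205078)
```

View pics/h.png

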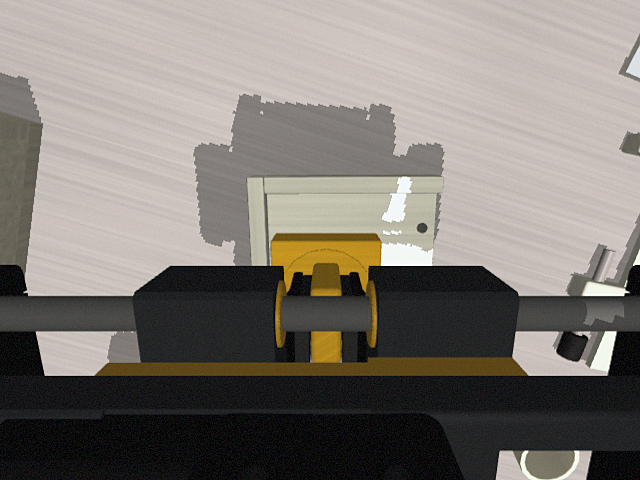

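The wrist view shows the seal held square above the bed. The fences are at row ~185 (far) and column ~257 (left), both still clear of the seal. I'll lower it.

>>> drive_tool(deltas=[[-2,-2,25,0],[-2,-2,45,0],[-2,-2,65,0],[-2,-2,78,0],[-2,-2,86,0],[-2,-2,90,0],[-2,-2,93,0],[-2,-2,95,0]])

```text
time: 16.4
tool_pos: [0.5491, 0.2445, 0.0471]
tool_rot: [-0.0, 0.989, 0.148, 0.001]
wrist_force: [-0.9, 0.5, -2.7]
finger_gap: 0.0118
finger_force: 45.0
```

```bash
python3 -c "
from h import *
go(.557,.2615,.046,17.15)"
```

```text
t 16.4 tcp [0.5491 0.2445 0.0471] yaw 17.0 zax [ 0.001  0.    -1.   ] -> d [ 12.5 -14.    1.1] turn -0.003 F [-0.9  0.5 -2.7] gap 0.0118 ff 45.0 j [ 0.23  0.76  1.63 -0.    0.76  1.51]
```

>>> drive_tool(deltas=[[0,0,1,-0.003],[0,0,2,-0.003],[3,0,2,-0.003],[6,0,2,-0.003],[9,0,2,-0.003],[11,0,2,-0.003],[12,0,2,-0.003],[12,0,2,-0.003]])

```text
time: 17.2
tool_pos: [0.5584, 0.2476, 0.0466]
tool_rot: [0.0, 0.989, 0.15, -0.001]
wrist_force: [-5.5, -2.1, 9.1]
finger_gap: 0.0118
finger_force: 45.0
```

```bash
python3 -c "
from h import *
go(.557,.2615,.046,17.15);print(toolR().T@state()['wrist_force'])"
```

```text
t 17.2 tcp [0.5584 0.2476 0.0466] yaw 17.21 zax [-0.003 -0.001 -1.   ] -> d [  2.8 -13.7   0.6] turn 0.001 F [-5.5 -2.1  9.1] gap 0.0118 ff 45.0 j [ 0.23  0.77  1.6  -0.    0.78  1.51]
[-5.93556856  0.38188542 -9.08083622]
```

>>> drive_tool(deltas=[[2,0,0,0],[4,0,0,0],[6,0,0,0],[8,0,0,0],[8,-3,0,0],[8,-6,0,0],[8,-9,0,0],[8,-12,0,0]])

```text
time: 18.0
tool_pos: [0.5593, 0.2554, 0.0469]
tool_rot: [0.005, 0.988, 0.151, -0.007]
wrist_force: [-9.2, -19.7, 18.1]
finger_gap: 0.0115
finger_force: 45.0
```

>>> drive_tool(deltas=[[0,-2,0,0],[0,-4,0,0],[0,-6,0,0],[0,-8,0,0],[1,-8,0,0],[2,-8,0,0],[2,-8,0,0],[2,-8,0,0]])

```text
time: 18.8
tool_pos: [0.5569, 0.2633, 0.0469]
tool_rot: [0.005, 0.988, 0.151, -0.009]
wrist_force: [-12.6, -19.9, 20.7]
finger_gap: 0.0118
finger_force: 45.0
```

```bash
python3 -c "
from h import *
go(.557,.2615,.046,17.15);print(toolR().T@state()['wrist_force'], toolR().T@np.array(state()['wrist_torque']))"
```

```text
t 18.8 tcp [0.5569 0.2633 0.0469] yaw 17.36 zax [-0.016 -0.012 -1.   ] -> d [-0.4  1.7  1. ] turn 0.004 F [-12.6 -19.9  20.7] gap 0.0118 ff 45.0 j [ 0.26  0.78  1.57 -0.01  0.81  1.54]
[-18.34426561  15.37324501 -20.22254801] [-2.58994712 -2.9506115   0.21085232]
```

>>> drive_tool(deltas=[[0,0,-0.5,0],[0,0,-1,0],[1,-1,-1,0],[2,-2,-1,0],[2,-3,-1,0],[2,-4,-1,0],[2,-4,-1,0],[2,-4,-1,0]])

```text
time: 19.6
tool_pos: [0.5567, 0.2646, 0.0472]
tool_rot: [0.007, 0.988, 0.152, -0.011]
wrist_force: [-11.3, -27.2, 20.6]
finger_gap: 0.0113
finger_force: 45.0
```

```bash
python3 -c "
from h import *
go(.557,.2615,.046,17.15);print(toolR().T@state()['wrist_force'])
s=snapshot('wrist');t=snapshot('scene')
q=np.hstack([cv2.resize(s['frame'][120:420,140:540],(400,300)),cv2.resize(t['frame'][150:270,340:500],(400,300))])
cv2.imwrite('pics/i.png',q[...,::-1])"
```

```text
t 19.6 tcp [0.5567 0.2646 0.0472] yaw 17.44 zax [-0.019 -0.018 -1.   ] -> d [-0.6  3.   1.2] turn 0.005 F [-11.3 -27.2  20.6] gap 0.0113 ff 45.0 j [ 0.27  0.78  1.56 -0.02  0.82  1.55]
[-19.44915399  22.79051806 -19.89104102]
```

View pics/i.png

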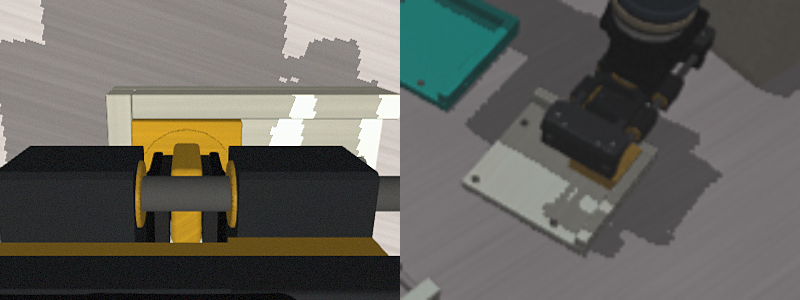

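>>> drive_tool(deltas=[[0,0,-1,0],[0,0,-2,0],[0,0,-2,0],[0,0,-2,0],[0,0,-2,0],[0,0,-2,0],[0,0,-2,0],[0,0,-2,0]])

```text
time: 20.5
tool_pos: [0.5568, 0.2646, 0.0473]
tool_rot: [0.007, 0.988, 0.152, -0.011]
wrist_force: [-9.1, -26.1, 9.6]
finger_gap: 0.0119
finger_force: 45.0
```

```bash
python3 -c "
from h import *
go(.557,.2615,.046,17.15);print(toolR().T@state()['wrist_force'])
s=snapshot('wrist');W=cloud(s);im=s['frame'].astype(int);z=W[...,2]
m=(im[...,0]-im[...,2]>90)&(z>.02)&(z<.035)&(W[...,1]>.2);P=W[m];A=np.c_[P[:,:2]-P[:,:2].mean(0),np.ones(len(P))];print(m.sum(),np.linalg.lstsq(A,P[:,2],rcond=None)[0])
t=snapshot('top');W=cloud(t);z=W[...,2]
L=W[(z>.1)&(W[...,0]>.58)&(W[...,0]<.68)&(abs(W[...,1]+.19)<.1)]
for h in(.12,.16,.2,.22):
    q=L[abs(L[:,2]-h)<.01]; print(h,len(q),q[:,0].mean() if len(q) else 0)
T=W[(W[...,0]<.44)&(W[...,0]>.36)&(abs(W[...,1]+.2)<.022)&(z>.015)];print(T.min(0),T.max(0))
"
```

```text
t 20.5 tcp [0.5568 0.2646 0.0473] yaw 17.44 zax [-0.019 -0.018 -1.   ] -> d [-0.7  3.1  1.4] turn 0.005 F [ -9.1 -26.1   9.6] gap 0.0119 ff 45.0 j [ 0.27  0.78  1.56 -0.02  0.82  1.55]
[-16.68647808  22.27727578  -9.00019505]
3533 [-0.13778201 -0.0631793   0.02873008]
0.12 206 0.6026762073636422
0.16 223 0.6049146567831682
0.2 320 0.6133568189218083
0.22 585 0.6109929566074193
[ 0.37829588 -0.21889583  0.02932966] [ 0.43997255 -0.18204447  0.07318793]
```

```bash
python3 -c "
from h import *
s=snapshot('wrist');W=cloud(s);im=s['frame'].astype(int);z=W[...,2]
v,u=np.mgrid[0:480,0:640]
m=(im[...,0]-im[...,2]>70)&(z>.015)&(z<.045)&(W[...,1]>.2)
l,c,st,_=cv2.connectedComponentsWithStats(cv2.erode(m.astype(np.uint8),np.ones((5,5))))[0:4]
for i in range(1,l):
  if st[i,4]<60: continue
  k=c==i;P=W[k]
  for _ in range(8):
    A=np.c_[P[:,:2]-P[:,:2].mean(0),np.ones(len(P))];p=np.linalg.lstsq(A,P[:,2],rcond=None)[0];r=abs(A@p-P[:,2]);P=P[r<=max(.0008,np.percentile(r,92))]
  print(st[i],len(P),p.round(4),P.min(0).round(4),P.max(0).round(4),r.mean())
f=(z>.02)&(z<.028)&(abs(im[...,0]-im[...,2])<60)&(W[...,0]>.56)&(W[...,1]<.24)&(W[...,1]>.15);P=W[f];print('fence z',f.sum(),np.median(P[:,2]))
"
```

```text
[ 274  241  106   43 2864] 1760 [-0.1433 -0.0622  0.0286] [0.5559 0.2451 0.0268] [0.587  0.2939 0.0316] 0.0003673257548351534
fence z 3613 0.024009776327632563
```

The plane fit shows the seal has pivoted about 0.15 rad in the pads, heel up, which is over the limit. I'll back off, let it settle flat, regrip lower and harder, and push more gently.

>>> drive_tool(deltas=[[-3,3,0,0],[-6,6,0,0],[-9,10,0,0],[-9,10,0,0],[-9,10,0,0],[-9,10,0,0],[-9,10,0,0],[-9,10,0,0]])

```text
time: 21.45
tool_pos: [0.557, 0.2617, 0.0472]
tool_rot: [0.001, 0.989, 0.15, -0.002]
wrist_force: [-4.3, -3.9, -2.1]
finger_gap: 0.0116
finger_force: 45.0
```

>>> drive_tool(deltas=[[0,0,0,0],[0,0,0,0],[0,0,0,0],[0,0,0,0],[0,0,0,0],[0,0,0,0],[0,0,0,0],[0,0,0,0]], claw=25)

```text
time: 22.25
tool_pos: [0.5588, 0.2621, 0.0475]
tool_rot: [-0.0, 0.989, 0.149, 0.0]
wrist_force: [0.5, 0.3, 0.4]
finger_gap: 0.0248
finger_force: 0.0
```

```bash
cat > tilt.py <<'E'
from h import *
go(.557,.2615,.044,17.15); print("Ftool",(toolR().T@state()['wrist_force']).round(1))
s=snapshot('wrist');W=cloud(s);im=s['frame'].astype(int);z=W[...,2]
m=(im[...,0]-im[...,2]>70)&(z>.015)&(z<.04)&(W[...,1]>.2)
l,c,st,_=cv2.connectedComponentsWithStats(cv2.erode(m.astype(np.uint8),np.ones((5,5))))[0:4]
a=np.radians(17.15);X=np.array([np.cos(a),np.sin(a)]);Y=np.array([-X[1],X[0]]);C=np.array([.5741,.294])
for i in range(1,l):
  if st[i,4]<200: continue
  P=W[c==i]
  for _ in range(8):
    A=np.c_[(P[:,:2]-C)@X,(P[:,:2]-C)@Y,np.ones(len(P))];p=np.linalg.lstsq(A,P[:,2],rcond=None)[0];r=abs(A@p-P[:,2]);P=P[r<=max(.0008,np.percentile(r,92))]
  print(len(P),"slope x,y",p.round(3),"extent rel corner",A.min(0)[:2].round(4),A.max(0)[:2].round(4),"z",np.median(P[:,2]).round(4))
E
python3 tilt.py
```

```text
t 22.25 tcp [0.5588 0.2621 0.0475] yaw 17.18 zax [ 0.  0. -1.] -> d [-1.9  0.1  3.5] turn 0.0 F [0.5 0.3 0.4] gap 0.0248 ff 0.0 j [ 0.26  0.77  1.58 -0.    0.79  1.53]
Ftool [ 0.6 -0.1 -0.4]
1861 slope x,y [-0.101 -0.003  0.028] extent rel corner [-0.025  -0.0509] [-0.0011 -0.0015] z 0.0284
```

```bash
cat > prof.py <<'E'
from h import *
s=snapshot('wrist');W=cloud(s);im=s['frame'].astype(int);z=W[...,2]
a=np.radians(17.15);X=np.array([np.cos(a),np.sin(a)]);Y=np.array([-X[1],X[0]]);C=np.array([.5741,.294])
x=(W[...,:2]-C)@X*1000;y=(W[...,:2]-C)@Y*1000
g=(im[...,0]-im[...,2]>60)&(z>.012)&(z<.07)
for y0 in range(-50,0,8):
    print(y0,[(x0,round(1000*float(np.median(z[k])),1),int(k.sum())) for x0 in range(-32,2,4) for k in [g&(abs(x-x0)<2)&(abs(y-y0)<4)] if k.sum()>5])
E
python3 prof.py
```

```text
-50 [(-20, 28.0, 25), (-16, 28.1, 56), (-12, 28.0, 103), (-8, 27.9, 102), (-4, 28.1, 109), (0, 26.7, 52)]
-42 [(-24, 29.5, 18), (-20, 29.4, 17), (-16, 29.4, 68), (-12, 29.0, 138), (-8, 28.1, 145), (-4, 28.1, 139), (0, 26.8, 73)]
-34 [(-32, 63.5, 48), (-28, 63.4, 32), (-24, 29.5, 72), (-20, 29.5, 83), (-16, 29.6, 96), (-12, 32.5, 251), (-8, 29.4, 148), (-4, 28.0, 148), (0, 26.3, 73)]
-26 [(-32, 64.0, 195), (-28, 63.9, 134), (-12, 49.2, 615), (-8, 29.5, 141), (-4, 28.2, 152), (0, 26.4, 73)]
-18 [(-32, 63.5, 33), (-28, 63.1, 28), (-24, 29.5, 82), (-20, 29.5, 90), (-16, 29.5, 106), (-12, 30.3, 231), (-8, 29.3, 152), (-4, 28.1, 144), (0, 26.2, 68)]
-10 [(-24, 29.7, 9), (-20, 29.7, 7), (-16, 29.1, 56), (-12, 28.5, 142), (-8, 28.0, 141), (-4, 28.0, 140), (0, 26.2, 64)]
-2 [(-20, 27.8, 31), (-16, 27.9, 59), (-12, 28.0, 101), (-8, 28.0, 95), (-4, 28.0, 102), (0, 26.5, 42)]
```

The base carries a 1.5 mm raised disc, which biased the plane fit. The seal lies flat (28.0 mm everywhere) in the corner. I'll regrip it a bit lower at 60 N.

>>> drive_tool(deltas=[[0,0,1,0],[0,0,2,0],[0,0,2,0],[0,0,2,0],[0,0,2,0],[0,0,2,0],[0,0,2,0],[0,0,2,0]], claw=25)

```text
time: 23.15
tool_pos: [0.5587, 0.2622, 0.0456]
tool_rot: [-0.0, 0.989, 0.149, 0.0]
wrist_force: [-0.0, 0.3, 0.8]
finger_gap: 0.025
finger_force: 0.0
```

>>> drive_tool(deltas=[[0,0,0,0],[0,0,0,0],[0,0,0,0],[0,0,0,0],[0,0,0,0],[0,0,0,0],[0,0,0,0],[0,0,0,0]], claw=4, force=60)

```text
time: 23.95
tool_pos: [0.5587, 0.2621, 0.0455]
tool_rot: [0.0, 0.989, 0.149, -0.0]
wrist_force: [-1.5, 0.4, 0.4]
finger_gap: 0.0114
finger_force: 60.0
```

>>> drive_tool(deltas=[[1,0,1,0],[2,0,1,0],[3,0,1,0],[4,0,1,0],[5,0,1,0],[5,-2,1,0],[5,-4,1,0],[5,-6,1,0]])

```text
time: 24.75
tool_pos: [0.5583, 0.2647, 0.0457]
tool_rot: [0.004, 0.989, 0.151, -0.005]
wrist_force: [-6.2, -14.7, 14.7]
finger_gap: 0.0114
finger_force: 60.0
```

```bash
python3 tilt.py; python3 prof.py
```

```text
t 24.75 tcp [0.5583 0.2647 0.0457] yaw 17.32 zax [-0.008 -0.009 -1.   ] -> d [-2.2  2.7  1.8] turn 0.003 F [ -6.2 -14.7  14.7] gap 0.0114 ff 60.0 j [ 0.27  0.78  1.57 -0.01  0.8   1.54]
Ftool [-10.5  12.2 -14.5]
1419 slope x,y [-0.144 -0.01   0.027] extent rel corner [-0.0185 -0.0486] [-0.0012  0.0008] z 0.0285
-50 [(-12, 27.8, 10), (-8, 28.2, 63), (-4, 28.0, 64), (0, 27.3, 35)]
-42 [(-20, 29.8, 42), (-16, 29.7, 72), (-12, 28.5, 97), (-8, 28.2, 149), (-4, 28.1, 138), (0, 27.1, 73)]
-34 [(-16, 29.6, 13), (-12, 29.7, 130), (-8, 29.0, 148), (-4, 28.1, 143), (0, 27.0, 81)]
-26 [(-32, 64.1, 178), (-28, 64.2, 178), (-24, 64.9, 22), (-12, 47.5, 556), (-8, 29.5, 150), (-4, 28.2, 164), (0, 27.1, 71)]
-18 [(-32, 63.9, 97), (-28, 64.0, 109), (-16, 29.4, 10), (-12, 43.5, 357), (-8, 29.6, 147), (-4, 27.9, 148), (0, 26.8, 63)]
-10 [(-20, 29.5, 22), (-16, 29.4, 45), (-12, 29.2, 143), (-8, 28.1, 142), (-4, 27.9, 142), (0, 27.0, 61)]
-2 [(-20, 29.2, 20), (-16, 29.1, 37), (-12, 27.9, 58), (-8, 27.9, 134), (-4, 27.9, 148), (0, 26.6, 58)]
```

Flat. I'll ease the downward press so the bed friction can't carry the side pushes, and add a touch of push.

>>> drive_tool(deltas=[[0,0,-1,0],[0,0,-1.5,0],[0,-1,-1.5,0],[1,-2,-1.5,0],[2,-2,-1.5,0],[2,-2,-1.5,0],[2,-2,-1.5,0],[2,-2,-1.5,0]])

```text
time: 25.65
tool_pos: [0.5584, 0.2649, 0.0458]
tool_rot: [0.005, 0.989, 0.151, -0.007]
wrist_force: [-5.5, -21.0, 9.4]
finger_gap: 0.0117
finger_force: 60.0
```

```bash
python3 tilt.py; python3 prof.py
```

```text
t 25.65 tcp [0.5584 0.2649 0.0458] yaw 17.36 zax [-0.012 -0.012 -1.   ] -> d [-2.3  2.8  1.9] turn 0.004 F [ -5.5 -21.    9.4] gap 0.0117 ff 60.0 j [ 0.27  0.78  1.57 -0.01  0.81  1.54]
Ftool [-11.6  18.4  -9. ]
1538 slope x,y [-0.156 -0.012  0.027] extent rel corner [-0.0185 -0.0484] [-0.0011  0.0009] z 0.0284
-50 [(-12, 28.4, 9), (-8, 28.2, 68), (-4, 28.3, 64), (0, 27.1, 32)]
-42 [(-20, 30.0, 35), (-16, 29.7, 81), (-12, 28.7, 99), (-8, 28.4, 140), (-4, 28.4, 145), (0, 27.3, 77)]
-34 [(-16, 29.3, 13), (-12, 29.7, 128), (-8, 29.1, 153), (-4, 28.3, 142), (0, 27.0, 75)]
-26 [(-32, 64.3, 178), (-28, 64.3, 172), (-24, 64.9, 32), (-12, 47.0, 529), (-8, 29.7, 142), (-4, 28.3, 152), (0, 27.1, 78)]
-18 [(-32, 64.1, 103), (-28, 64.2, 101), (-24, 64.4, 11), (-16, 29.6, 11), (-12, 43.8, 385), (-8, 29.6, 150), (-4, 28.2, 162), (0, 27.0, 71)]
-10 [(-20, 29.7, 16), (-16, 29.4, 41), (-12, 29.4, 138), (-8, 28.2, 154), (-4, 27.8, 142), (0, 26.8, 70)]
-2 [(-20, 29.6, 29), (-16, 28.8, 39), (-12, 27.9, 59), (-8, 28.0, 138), (-4, 28.0, 138), (0, 26.7, 69)]
```

>>> drive_tool(deltas=[[0,0,-0.5,0],[1,0,-1,0],[2,0,-1,0],[3,0,-1,0],[3,0,-1,0],[3,0,-1,0],[3,0,-1,0],[3,0,-1,0]])

```text
time: 26.55
tool_pos: [0.5586, 0.265, 0.046]
tool_rot: [0.006, 0.988, 0.151, -0.01]
wrist_force: [-9.4, -20.1, 9.3]
finger_gap: 0.0117
finger_force: 60.0
```

```bash
python3 tilt.py; python3 prof.py
```

```text
t 26.55 tcp [0.5586 0.265  0.046 ] yaw 17.37 zax [-0.018 -0.014 -1.   ] -> d [-2.5  2.8  2.1] turn 0.004 F [ -9.4 -20.1   9.3] gap 0.0117 ff 60.0 j [ 0.27  0.78  1.56 -0.01  0.82  1.54]
Ftool [-15.2  16.4  -8.9]
1502 slope x,y [-0.152 -0.009  0.027] extent rel corner [-0.0187 -0.0485] [-0.001   0.0009] z 0.0284
-50 [(-12, 28.0, 8), (-8, 28.4, 64), (-4, 28.2, 67), (0, 26.9, 34)]
-42 [(-20, 30.2, 38), (-16, 29.9, 73), (-12, 28.9, 105), (-8, 28.4, 142), (-4, 28.2, 143), (0, 27.4, 73)]
-34 [(-16, 29.5, 11), (-12, 29.9, 126), (-8, 29.4, 157), (-4, 28.1, 144), (0, 27.4, 70)]
-26 [(-32, 64.6, 167), (-28, 64.4, 171), (-24, 64.9, 40), (-12, 47.4, 520), (-8, 29.7, 143), (-4, 28.4, 159), (0, 27.2, 67)]
-18 [(-32, 64.4, 102), (-28, 64.3, 112), (-24, 64.9, 23), (-16, 29.5, 8), (-12, 43.9, 383), (-8, 29.6, 153), (-4, 28.1, 153), (0, 27.1, 68)]
-10 [(-20, 29.7, 14), (-16, 29.6, 36), (-12, 29.4, 143), (-8, 28.2, 155), (-4, 27.9, 143), (0, 27.2, 68)]
-2 [(-20, 29.8, 26), (-16, 28.9, 43), (-12, 27.9, 63), (-8, 27.9, 136), (-4, 27.8, 143), (0, 26.9, 61)]
```

```bash
python3 -c "
from station import *
print(finish_job())"
```

```text
the job is handed in; nothing more can be done
None
```

I handed the job in at about 27 s of the 72 s allowed, but the hand-in returned no verdict. At hand-in the toggle was free and the lid upright. The seal lay flat in the corner, gripped at 60 N and pushed at about 15 N towards each fence; the fence contact forces themselves could not be read.

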